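Lay the tall cartons down and file them in the pantry tray

ROBOT

A 7-joint arm with a two-finger parallel gripper is mounted at the origin on the work surface. World frame = base frame: x ahead of the robot, y to its left, z up, the work surface at z = 0. Lengths are in m, angles in rad, forces in N, time in s.
With the tool pointing down it reaches from about 0.425 to 0.925 m from the base axis. Payload 6.8 kg.
Tool frame: the origin (TCP) lies on the centre line of the jaws, within the pads' length; the fingertips stand 8 mm ahead of it and the grasp point (between the pads) lies 11 mm behind it; z points along the fingers, y is the line along which they close (so a half turn about z gives the same grasp; the last joint's range is limited). The gripper opens to 85 mm and grips with 20 to 120 N. Pads are 22 mm wide; open, the fingers measure 114 mm over their backs; the gripper's body (76 mm by 85 mm) begins 54 mm behind the grasp point. The pads swing forward as they close: fully open they stand 13 mm farther back than shut.
Start: joints at [-1.262, 0.477, 0.022, 1.555, -0.011, 1.109, -0.083], TCP at [0.273, 0.617, 0.217] pointing down, gripper open.
Joint ranges: [-2.96, 2.96], [-0.34, 2.1], [-1.41, 1.46], [0.24, 2.44], [-1.37, 4.51], [0.17, 1.92], [-2.96, 2.96]. Speed limits (rad/s): [2.39, 2.39, 3.14, 3.14, 3.14, 3.14, 3.14].

INTERFACE

Orientations are given as a unit quaternion [w, x, y, z].
In Python, from rig import * gives the robot as it stands. Calls block until the motion is done:
- move_ptp(position, orientation): joint-space move of the TCP to a pose.
- move_linear(position, rot=None, vel=0.15, until_force=None): straight line of the TCP; rot=None keeps the orientation; vel is the mean speed in m/s. With until_force (N) it stops when the force on the tool has changed by that much, and returns True; else False.
- move_j(angles): joint-space move.
- gripper_to(opening, grasp_force=None): opening from 0.0 (shut) to 1.0 (fully open); grasp_force is the grip in N (None keeps the last); returns when the fingers have stopped.
- wait(seconds).
- solve_ik(position, orientation): joint angles nearest the present ones, or None.
- sense(): the state.
- camera(name): name is "side" or "top"; returns a dict with "pixels" (480x640x3 uint8, blue, green, red), "fx", "fy", "cx", "cy" (pixels), "origin" and "rotation" of the camera in the world. Camera axes: x right, y down, z forward; pixel columns grow to the right and rows downward; lengths in m; the calibration is good to about 2 mm. A picture is of the moment at which its call begins. There is no depth.
A pose or a line that the arm cannot do raises Unreachable and nothing moves.
- hand_in(): hands the job in; it is judged then, once.
Trained networks look in the newest picture that a camera, given by its name, has taken for a name from the list of things; names that differ only in an ending like _2 or _b are one class to them, and where a whole thing is asked for, a point or a joint stands for the part that bears it (a point fixed in the world has none). Each returns a list of dicts, best first, with "confidence" (0 to 1); they miss things now and then, are a little off and sometimes report something else, mostly with a low value. They report only what shows in the picture. A call takes as long as a camera call. They do not tell look-alikes from the thing itself.
- outline_of(camera, name): "pixels" (480x640 bool, what is visible of it).
- tip_of(camera, name): "centre" ([x, y, z] in m, in the coordinates of the camera as it stood for that picture, good to about 4 mm: a listed point, or the origin of a listed thing).
The state is a dict: "t": time; "q": joint angles; "dq": joint speeds; "joint_efforts": joint torques, N m; "position": TCP position; "eef_rot": TCP orientation; "ft_force": force on the tool from outside, world axes, zero at the start; "moment": the same for the moment, N m; "grip_width": opening from 0.0 (shut) to 1.0 (fully open); "grip_force": force on a finger pad.
Only numpy, scipy, OpenCV 4.12 (cv2) and the standard library are available. Lean on these libraries where they do the work, as an engineer would, in place of code of your own. Each camera call takes 0.05 s, during which the arm holds its last target. There are 200 camera calls.

TASK

File the tall cartons that stand on the worktop lying down in the low white tray. Push each one over onto its side first, do not lift it while it stands (its top flaps would tear open), then lay them side by side along the tray between the end board and the sliding divider, and slide the divider up until it presses the whole row snugly against the end board. Leave the tins, jar, honey and mug where they stand.

Things in the scene. Friction and masses are not known exactly. Their poses are not given: they have to be found in the camera images.
- carton_a: tall slim full cardboard carton, square 48 x 48 mm and 200 mm long, about 0.15 kg, standing upright at the start; may be absent (3 or 4 of the four are there). Origin at the centre of its base end, z along its length towards the top flaps, x and y normal to its sides
- carton_b: tall slim full cardboard carton, square 48 x 48 mm and 216 mm long, about 0.15 kg, standing upright at the start; may be absent (3 or 4 of the four are there). Origin at the centre of its base end, z along its length towards the top flaps, x and y normal to its sides
- carton_c: tall slim full cardboard carton, square 48 x 48 mm and 232 mm long, about 0.15 kg, standing upright at the start; may be absent (3 or 4 of the four are there). Origin at the centre of its base end, z along its length towards the top flaps, x and y normal to its sides
- carton_d: tall slim full cardboard carton, square 48 x 48 mm and 208 mm long, about 0.15 kg, standing upright at the start; may be absent (3 or 4 of the four are there). Origin at the centre of its base end, z along its length towards the top flaps, x and y normal to its sides
- carton_a_mid (a point): centre of carton_a, 100 mm from its base end on its axis
- carton_b_mid (a point): centre of carton_b, 108 mm from its base end on its axis
- carton_c_mid (a point): centre of carton_c, 116 mm from its base end on its axis
- carton_d_mid (a point): centre of carton_d, 104 mm from its base end on its axis
- tray: low white organiser tray fixed to the worktop, 280 (its x) by 375 mm (its y) outside. Origin at the centre of its underside. Top of the floor at z = 8 mm; side walls at both x ends 10 mm thick, 45 mm high (260 mm clear between them); low rear wall 45 mm high, 10 mm thick at its -y end; the end board closes its +y end. Cartons lie with their length along its x
- end_board: fixed white end board, 12 mm thick and 78 mm high, at the tray's +y end; same axes as the tray. Origin at the centre of its underside; its inner face, against which the row is pressed, is the plane y = -6 mm of this frame (y = +175.5 mm in the tray's frame)
- divider (a joint): plywood divider across the tray, sliding along its y: the value is the clear opening (m) between its face and the end board (0 shut, 0.330 fully open). Starts part closed. Stays where left; sliding it takes about 2 N, plus 1 to 2 N for each carton it pushes along; the force rises sharply when the row is pressed home
- divider_grip (a point): point to grip on the divider: 12 mm below the top of an upright wooden fin, 14 mm thick (tray's y), 50 mm long (tray's x), standing from 70 to 104 mm above the worktop in the middle of the divider. The divider board below is 10 mm thick and 70 mm high. Same axes as the tray
- divider_face (a point): centre of the divider's face towards the end board (+y side), 40 mm above the worktop; 5 mm to the +y side of the grip point; same axes as the tray
- tin_a: bystander: food tin, diameter 74, height 82 mm, upright; origin under its centre
- tin_b: bystander: food tin, diameter 68, height 100 mm, upright; origin under its centre
- tin_c: bystander: flat food tin, diameter 100, height 60 mm, upright; origin under its centre
- honey: bystander: amber honey bottle, diameter 72, height 150 mm, upright; origin under its centre
- jar: bystander: glass jar, diameter 84, height 110 mm, upright; origin under its centre
- mug: bystander: white mug, diameter 80, height 90 mm, upright, handle on its +y side reaching some 70 mm from its axis; origin under its centre
Mind the look-alikes: they are no part of the job. What is shaped like the carton_a but blue, red or turquoise is not meant.

How it is judged:
On the way, in this order (a step that is already met when the one before it is completed fails the run):
1. every carton has been tipped over onto its side (angle between each of carton_a, carton_b, carton_c, carton_d's own z axis and vertical above 1.3 rad), for 0.2 s.
2. every carton lies on the tray floor along the tray, between divider and end board (angle between carton_a's own z axis and vertical between 1.45 and 1.69 rad and x of carton_a_mid in the frame of tray between -0.035 and 0.035 m and z of carton_a_mid in the frame of tray between 0.025 and 0.046 m and y of each of carton_a_mid, carton_b_mid, carton_c_mid, carton_d_mid in the frame of end_board below -0.024 m and y of each of carton_a_mid, carton_b_mid, carton_c_mid, carton_d_mid in the frame of divider_face above 0.018 m and angle between the z axis of each of carton_a, carton_b, carton_c, carton_d and the x axis of tray, either way round below 0.3 rad and angle between carton_b's own z axis and vertical between 1.45 and 1.69 rad and x of carton_b_mid in the frame of tray between -0.035 and 0.035 m and z of carton_b_mid in the frame of tray between 0.025 and 0.046 m and angle between carton_c's own z axis and vertical between 1.45 and 1.69 rad and x of carton_c_mid in the frame of tray between -0.035 and 0.035 m and z of carton_c_mid in the frame of tray between 0.025 and 0.046 m and angle between carton_d's own z axis and vertical between 1.45 and 1.69 rad and x of carton_d_mid in the frame of tray between -0.035 and 0.035 m and z of carton_d_mid in the frame of tray between 0.025 and 0.046 m), for 0.2 s.
3. the divider presses the row against the end board: more than 2 N at the divider and at the end board ((contact force between divider and carton_a above 2 N or contact force between divider and carton_b above 2 N or contact force between divider and carton_c above 2 N or contact force between divider and carton_d above 2 N) and (contact force between end_board and carton_a above 2 N or contact force between end_board and carton_b above 2 N or contact force between end_board and carton_c above 2 N or contact force between end_board and carton_d above 2 N)), for 0.02 s.
At the end, for the whole second after the job is handed in: every carton lies on the tray floor, along the tray to within 0.1 rad, its middle within 35 mm of the tray's middle line; the row starts at the end board with gaps of at most about 9 mm in all, the divider within 6 mm of the last carton; all at rest (all of step 2 and angle between the z axis of each of carton_a, carton_b, carton_c, carton_d and the x axis of tray, either way round below 0.1 rad and (y of carton_a_mid in the frame of end_board between -0.039 and -0.025 m or y of carton_b_mid in the frame of end_board between -0.039 and -0.025 m or y of carton_c_mid in the frame of end_board between -0.039 and -0.025 m or y of carton_d_mid in the frame of end_board between -0.039 and -0.025 m) and (y of carton_a_mid in the frame of end_board between -0.039 and -0.025 m or y of carton_a_mid in the frame of end_board between -0.087 and -0.073 m or (y of carton_a_mid in the frame of end_board between -0.135 and -0.121 m and (y of carton_b_mid in the frame of end_board between -0.087 and -0.073 m or y of carton_c_mid in the frame of end_board between -0.087 and -0.073 m or y of carton_d_mid in the frame of end_board between -0.087 and -0.073 m)) or (y of carton_a_mid in the frame of end_board between -0.183 and -0.169 m and (y of carton_b_mid in the frame of end_board between -0.135 and -0.121 m or y of carton_c_mid in the frame of end_board between -0.135 and -0.121 m or y of carton_d_mid in the frame of end_board between -0.135 and -0.121 m))) and (y of carton_b_mid in the frame of end_board between -0.039 and -0.025 m or y of carton_b_mid in the frame of end_board between -0.087 and -0.073 m or (y of carton_b_mid in the frame of end_board between -0.135 and -0.121 m and (y of carton_a_mid in the frame of end_board between -0.087 and -0.073 m or y of carton_c_mid in the frame of end_board between -0.087 and -0.073 m or y of carton_d_mid in the frame of end_board between -0.087 and -0.073 m)) or (y of carton_b_mid in the frame of end_board between -0.183 and -0.169 m and (y of carton_a_mid in the frame of end_board between -0.135 and -0.121 m or y of carton_c_mid in the frame of end_board between -0.135 and -0.121 m or y of carton_d_mid in the frame of end_board between -0.135 and -0.121 m))) and (y of carton_c_mid in the frame of end_board between -0.039 and -0.025 m or y of carton_c_mid in the frame of end_board between -0.087 and -0.073 m or (y of carton_c_mid in the frame of end_board between -0.135 and -0.121 m and (y of carton_a_mid in the frame of end_board between -0.087 and -0.073 m or y of carton_b_mid in the frame of end_board between -0.087 and -0.073 m or y of carton_d_mid in the frame of end_board between -0.087 and -0.073 m)) or (y of carton_c_mid in the frame of end_board between -0.183 and -0.169 m and (y of carton_a_mid in the frame of end_board between -0.135 and -0.121 m or y of carton_b_mid in the frame of end_board between -0.135 and -0.121 m or y of carton_d_mid in the frame of end_board between -0.135 and -0.121 m))) and (y of carton_d_mid in the frame of end_board between -0.039 and -0.025 m or y of carton_d_mid in the frame of end_board between -0.087 and -0.073 m or (y of carton_d_mid in the frame of end_board between -0.135 and -0.121 m and (y of carton_a_mid in the frame of end_board between -0.087 and -0.073 m or y of carton_b_mid in the frame of end_board between -0.087 and -0.073 m or y of carton_c_mid in the frame of end_board between -0.087 and -0.073 m)) or (y of carton_d_mid in the frame of end_board between -0.183 and -0.169 m and (y of carton_a_mid in the frame of end_board between -0.135 and -0.121 m or y of carton_b_mid in the frame of end_board between -0.135 and -0.121 m or y of carton_c_mid in the frame of end_board between -0.135 and -0.121 m))) and y of any of carton_a_mid, carton_b_mid, carton_c_mid, carton_d_mid in the frame of divider_face below 0.03 m and linear speed of each of carton_a, carton_b, carton_c, carton_d below 0.02 m/s); the robot touches nothing.
It fails at once if a carton lifted off the worktop while still standing ((height (world z) of carton_a above 0.03 m and angle between carton_a's own z axis and vertical below 0.5 rad) or (height (world z) of carton_b above 0.03 m and angle between carton_b's own z axis and vertical below 0.5 rad) or (height (world z) of carton_c above 0.03 m and angle between carton_c's own z axis and vertical below 0.5 rad) or (height (world z) of carton_d above 0.03 m and angle between carton_d's own z axis and vertical below 0.5 rad)).
It fails at once if a tin, the jar, the honey or the mug knocked over or pushed more than 5 cm away (distance of any of tin_a, tin_b, tin_c, honey, jar, mug from where it was at the start of the episode above 0.05 m or angle between any of tin_a, tin_b, tin_c, honey, jar, mug's own z axis and vertical above 0.5 rad).
Of carton_a, carton_b, carton_c, carton_d only 3 to 4 are there at a start; the rules pass over those that are not, and their reading is None.
At some moment in a run one of carton_a, carton_b, carton_c, carton_d may be knocked a few centimetres aside while the robot is not near it.
Once in a run the grip may slacken for a moment while it holds something.
It also fails if it takes over 210 s, if anything falls off the work surface, if the arm or the gripper's body presses on something with over 40 N, if the wrist force passes 120 N, or if a joint passes its speed limit or range.

## Working session

There is one attempt and no reset: what is moved stays moved. The work goes in short steps, each a Python script; the robot and the scene stay as the last script left them, time stands still between calls to the robot, and variables do not carry over. Pictures are saved under pics/ and viewed, at most 14 in all, crops included, and the job is handed in when it is done.

```bash
ls; mkdir -p pics
python3 - <<'E'
from rig import *
import cv2,numpy as np
for c in ["side","top"]:
    d=camera(c); cv2.imwrite(f"pics/{c}0.png",d["pixels"])
    print(c,d["fx"],d["fy"],d["cx"],d["cy"],np.round(d["origin"],3).tolist(),np.round(d["rotation"],4).tolist())
    R=np.array(d["rotation"]);o=np.array(d["origin"])
    for n in ["carton_a","carton_a_mid","tray","end_board","divider_grip","divider_face","tin_a","tin_c","honey","jar","mug"]:
        for r in tip_of(c,n):
            p=np.array(r["centre"]);w=R@p+o
            print(n,round(r["confidence"],2),np.round(w,3), {k:np.round(v,3) for k,v in r.items() if k not in("centre","confidence")}, np.round([d["fx"]*p[0]/p[2]+d["cx"],d["fy"]*p[1]/p[2]+d["cy"]]))
s=sense();print({k:np.round(v,3).tolist() for k,v in s.items()})
E
```

```text
pics
side 596.0948549785298 596.0948549785298 323.7380946894075 236.6994544848009 [0.505, 1.049, 1.397] [0.0083, -0.0257, 0.9389, -0.3431]Traceback (most recent call last):
  File "<stdin>", line 9, in <module>
ValueError: matmul: Input operand 1 has a mismatch in its core dimension 0, with gufunc signature (n?,k),(k,m?)->(n?,m?) (size 3 is different from 4)
```

```bash
cat > h.py <<'E'
from rig import *
import cv2,numpy as np
from scipy.spatial.transform import Rotation as Rot
np.set_printoptions(suppress=True,precision=3)
def RM(q): return Rot.from_quat(q,scalar_first=True).as_matrix()
def shot(c,f=None):
    d=camera(c); d["R"]=RM(d["rotation"]); d["o"]=np.array(d["origin"])
    if f: cv2.imwrite(f"pics/{f}.png",d["pixels"])
    return d
def ray(d,u,v): return d["R"]@np.array([(u-d["cx"])/d["fx"],(v-d["cy"])/d["fy"],1])
def at_z(d,u,v,z):
    r=ray(d,u,v); return d["o"]+r*(z-d["o"][2])/r[2]
def pix(d,w):
    p=d["R"].T@(np.array(w)-d["o"]); return np.array([d["fx"]*p[0]/p[2]+d["cx"],d["fy"]*p[1]/p[2]+d["cy"]])
def tri(d1,uv1,d2,uv2):
    a=ray(d1,*uv1);b=ray(d2,*uv2)
    s=np.linalg.lstsq(np.stack([a,-b],1),d2["o"]-d1["o"],rcond=None)[0]
    p=d1["o"]+a*s[0];q=d2["o"]+b*s[1]
    return (p+q)/2,np.linalg.norm(p-q)
def tips(d,c,n):
    return [(r["confidence"],d["R"]@np.array(r["centre"])+d["o"]) for r in tip_of(c,n)]
E
python3 - <<'E'
from h import *
for c in ["side","top"]:
    d=shot(c,c+"0")
    print(c,d["fx"],d["cx"],d["cy"],d["o"],d["R"].tolist())
    for n in ["carton_a","carton_a_mid","tray","end_board","divider_grip","divider_face","tin_a","tin_c","honey","jar","mug"]:
        for cf,w in tips(d,c,n): print(n,round(cf,2),w,pix(d,w).round())
s=sense();print({k:np.round(v,3).tolist() for k,v in s.items()})
E
```

```text
side 596.0948549785298 323.7380946894075 236.6994544848009 [0.505 1.049 1.397] [[-0.9985401147980678, -0.04259928035472697, 0.03321054730535261], [-0.05397519030786052, 0.7632667472084461, -0.6438249385019722], [0.002077972639841651, -0.6446775736126528, -0.764451769643194]]
carton_a 0.94 [ 0.443 -0.402  0.001] [365. 176.]
carton_a 0.94 [ 0.317 -0.361  0.001] [403. 186.]
carton_a 0.76 [ 0.435 -0.269  0.007] [367. 203.]
carton_a 0.73 [ 0.463 -0.188  0.002] [358. 223.]
carton_a 0.68 [ 0.35  -0.456  0.002] [392. 165.]
carton_a 0.65 [0.546 0.355 0.093] [321. 364.]
carton_a 0.58 [ 0.484 -0.049  0.003] [350. 257.]
carton_a 0.57 [ 0.442 -0.497  0.006] [365. 155.]
carton_a_mid 0.93 [ 0.353 -0.456  0.105] [394. 142.]
carton_a_mid 0.84 [ 0.44  -0.402  0.1  ] [367. 154.]
carton_a_mid 0.71 [ 0.318 -0.362  0.1  ] [406. 163.]
carton_a_mid 0.53 [ 0.448 -0.498  0.104] [365. 133.]
tray 0.76 [0.54  0.267 0.004] [325. 350.]
tray 0.65 [ 0.435 -0.276  0.115] [369. 178.]
end_board 0.8 [0.551 0.451 0.001] [317. 418.]
divider_grip 0.9 [0.545 0.355 0.092] [322. 364.]
tin_a 0.87 [0.79  0.146 0.001] [238. 308.
[... 1920 characters left out ...]
0.005 0.001] [295. 310.]
honey 0.69 [0.544 0.365 0.043] [161. 252.]
honey 0.39 [0.541 0.269 0.007] [200. 255.]
jar 0.91 [ 0.794 -0.039 -0.001] [312. 169.]
jar 0.59 [ 0.485 -0.048 -0.001] [315. 276.]
jar 0.51 [0.785 0.149 0.005] [247. 172.]
mug 0.81 [ 0.584 -0.532 -0.001] [488. 241.]
mug 0.5 [0.543 0.362 0.096] [155. 248.]
{'t': 1.3, 'q': [-1.262, 0.477, 0.022, 1.555, -0.012, 1.109, -0.083], 'dq': [-0.001, -0.0, -0.001, 0.0, 0.001, 0.001, 0.0], 'joint_efforts': [0.0, -59.632, 1.606, -28.155, 0.012, 0.002, -0.0], 'position': [0.273, 0.617, 0.217], 'eef_rot': [-0.0, 0.207, 0.978, 0.0], 'ft_force': [-0.524, -0.601, -0.325], 'moment': [-0.077, -0.0, 0.005], 'grip_force': 0.0, 'grip_width': 1.001}
```

View pics/side0.png

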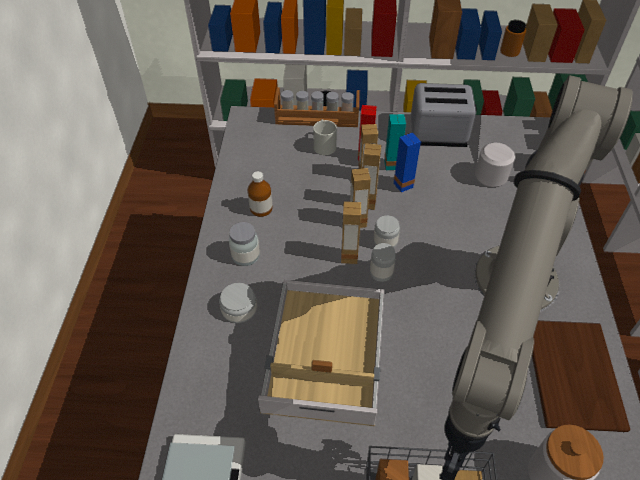

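View pics/top0.png

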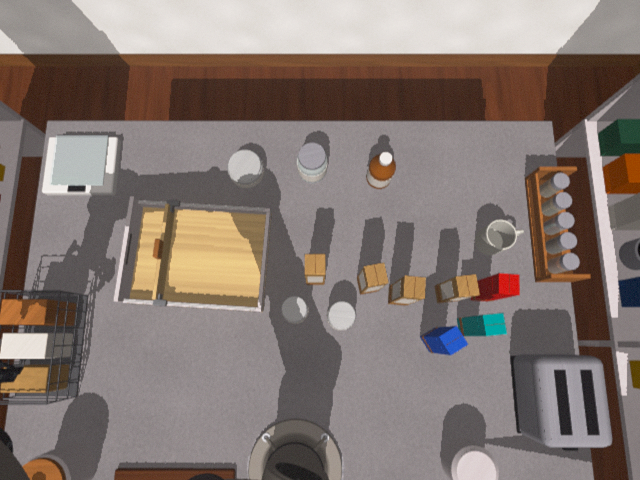

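The side view shows four brown cartons around (350,257), (358,223), (367,203) and (365,176), plus blue, red and turquoise look-alikes. The tray lies at about (325,350), with its divider fin at (321,365). In the top view the cartons are at (315,268), (373,278), (407,290) and (458,288), and the tray is on the left.

Run:
```python
import cv2,numpy as np
t=cv2.imread("pics/top0.png");s=cv2.imread("pics/side0.png")
cv2.imwrite("pics/c1.png",cv2.resize(t[235:355,300:500],None,fx=4,fy=4,interpolation=cv2.INTER_CUBIC))
a=cv2.resize(t[190:315,110:275],None,fx=4,fy=4,interpolation=cv2.INTER_CUBIC)
cv2.imwrite("pics/c2.png",a)
b=cv2.resize(s[115:270,330:430],None,fx=3.8,fy=3.8,interpolation=cv2.INTER_CUBIC)
c=cv2.resize(s[275:430,255:395],None,fx=2.9,fy=2.9,interpolation=cv2.INTER_CUBIC)
m=np.zeros((590,800,3),np.uint8);m[:b.shape[0],:b.shape[1]]=b;m[:c.shape[0],390:390+c.shape[1]]=c
cv2.imwrite("pics/c3.png",m)
```

```text
(no output)
```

View pics/c1.png

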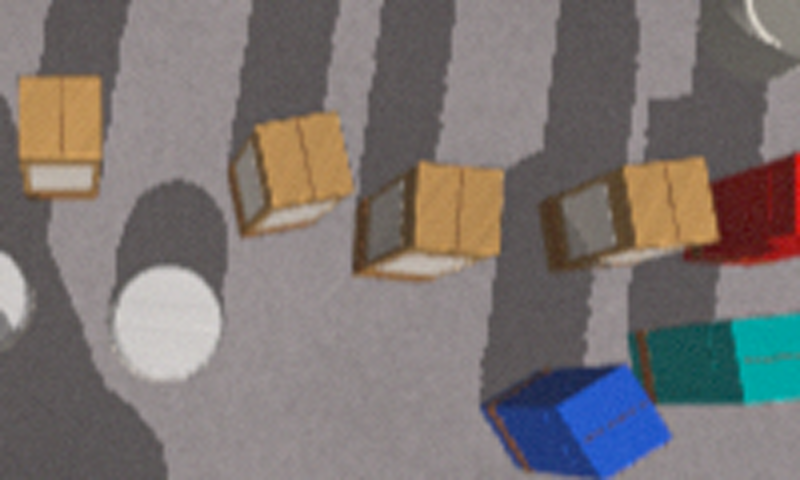

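View pics/c2.png

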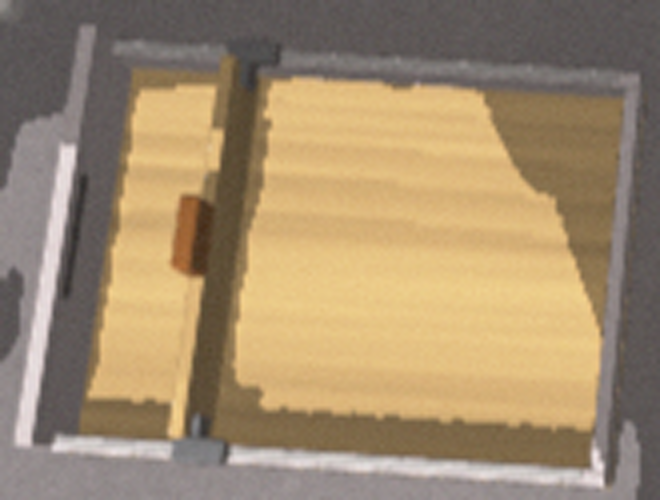

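View pics/c3.png

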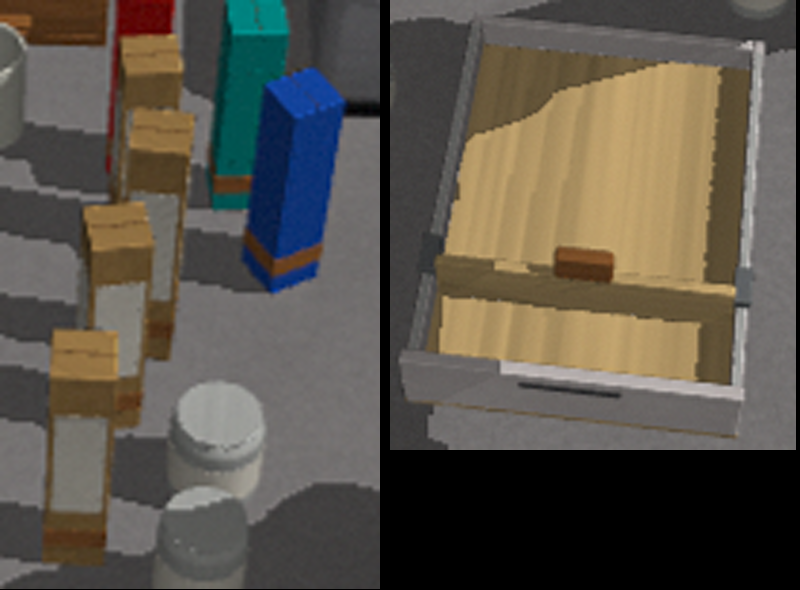

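Crop c1 shows the four carton tops centred at (60,118), (304,158), (460,210) and (671,204), with small yaws. Crop c2 shows the tray outline, and c3 gives the same carton tops in the side view for triangulation.

Run:
```python
from h import *
dt=shot("top");ds=shot("side")
T=lambda u,v:(300+u/4-.4,235+v/4-.4)
S=lambda u,v:(330+u/3.8-.4,115+v/3.8-.4)
tc=[[(18,77),(101,75),(101,160),(22,160)],[(255,126),(338,112),(353,188),(272,208)],[(422,163),(503,170),(501,258),(415,248)],[(622,168),(705,157),(718,240),(637,250)]]
sc=[[(52,333),(117,330),(119,372),(50,376)],[(84,210),(147,204),(151,247),(90,250)],[(133,115),(194,112),(191,152),(128,156)],[(122,40),(178,37),(181,76),(120,80)]]
for a,b in zip(tc,sc):
    p,g=tri(dt,T(*np.mean(a,0)),ds,S(*np.mean(b,0)))
    out=[]
    for d,F,c in((dt,T,a),(ds,S,b)):
        w=np.array([at_z(d,*F(*q),p[2])[:2] for q in c])
        e=[w[(i+1)%4]-w[i] for i in range(4)]
        ang=[(np.degrees(np.arctan2(v[1],v[0]))+45)%90-45 for v in e]
        out+=[np.round(ang,0),np.round([np.linalg.norm(v) for v in e],3)]
    print("top",p,"gap",round(g,4),*out)
C=lambda u,v:(110+u/4-.4,190+v/4-.4)
D=lambda u,v:(255+(u-390)/2.9-.4,275+v/2.9-.4)
print("eb outer",[at_z(dt,*C(*q),.078) for q in((82,28),(18,443))])
print("rear outer",[at_z(dt,*C(*q),.045) for q in((637,75),(603,487))])
print("side rear outer",[at_z(ds,*D(*q),.045) for q in((477,17),(764,42))], "eb outer",[at_z(ds,*D(*q),.078) for q in((402,352),(741,395))])
print("near wall top",[at_z(dt,*C(*q),.045) for q in((55,440),(600,484))],[at_z(dt,*C(*q),.045) for q in((115,46),(637,80))])
```

```text
top [ 0.485 -0.05   0.219] gap 0.0035 [ 1. -0.  0.  3.] [0.048 0.049 0.045 0.048] [ 7.  3.  8. -0.] [0.047 0.041 0.049 0.042]
top [ 0.463 -0.19   0.209] gap 0.0027 [10.  9. 14. 10.] [0.049 0.044 0.048 0.048] [11.  4.  7.  7.] [0.049 0.047 0.046 0.043]
top [ 0.431 -0.273  0.23 ] gap 0.003 [-5. -4. -7. -7.] [0.045 0.049 0.048 0.048] [ 7. -3.  9. -4.] [0.048 0.046 0.048 0.047]
top [ 0.438 -0.401  0.198] gap 0.0032 [8. 5. 7. 7.] [0.049 0.048 0.047 0.047] [ 8.  3.  9. -1.] [0.046 0.049 0.05  0.05 ]
eb outer [array([0.687, 0.447, 0.078]), array([0.411, 0.463, 0.078])]
rear outer [array([0.664, 0.077, 0.045]), array([0.385, 0.093, 0.045])]
side rear outer [array([0.664, 0.076, 0.045]), array([0.389, 0.09 , 0.045])] eb outer [array([0.689, 0.438, 0.078]), array([0.413, 0.46 , 0.078])]
near wall top [array([0.415, 0.453, 0.045]), array([0.387, 0.095, 0.045])] [array([0.684, 0.437, 0.045]), array([0.661, 0.077, 0.045])]
```

```bash
cat >> h.py <<'E'
TC=np.array([0.538,0.269]);TY=-0.062
def tw(x,y,z):  # tray frame -> world
    c,s=np.cos(TY),np.sin(TY); return [TC[0]+c*x-s*y,TC[1]+s*x+c*y,z]
def tl(p):
    d=np.array(p[:2])-TC;c,s=np.cos(TY),np.sin(TY); return np.array([c*d[0]+s*d[1],-s*d[0]+c*d[1]])
def down(pos,yaw):
    "tool pointing down, tool x along yaw (or the half turn), wrist least turned"
    best=None
    for k in(0,np.pi):
        x=np.array([np.cos(yaw+k),np.sin(yaw+k),0]);z=np.array([0,0,-1.])
        q=Rot.from_matrix(np.stack([x,np.cross(z,x),z],1)).as_quat(scalar_first=True)
        j=solve_ik(list(pos),q.tolist())
        if j is not None and (best is None or abs(j[6])<best[0]): best=(abs(j[6]),q.tolist())
    return best[1]
def go(pos,yaw): move_ptp(list(map(float,pos)),down(pos,yaw))
def lin(pos,**k): return move_linear(list(map(float,pos)),**k)
def up(z):
    p=list(sense()["position"]);p[2]=z;lin(p,vel=.25)
E
python3 - <<'E'
from h import *
g=np.array([0.544,0.3585]);l=tl(g);print(l)
go([*g,.2],TY);gripper_to(.5);lin([*g,.084],vel=.12)
gripper_to(0,grasp_force=40);s=sense();print(s["grip_width"],s["grip_force"],s["ft_force"])
lin(tw(l[0],-.1495,.084),vel=.12);s=sense();print(tl(s["position"]),s["grip_width"],s["ft_force"])
gripper_to(.5);up(.29);gripper_to(0);print(sense()["t"])
E
```

```text
[0.   0.09]
0.14665052924969488 39.55175220966339 [-1.187 -1.874  6.145]
[ 0.001 -0.15 ] 0.14292235484417407 [-1.086  0.433  9.735]
8.775
```

Run:
```python
from h import *
C=[(.485,-.049,.216,1),(.463,-.189,.208,10),(.431,-.272,.232,-5),(.439,-.4,.2,7)]
for x,y,L,a in C:
    a=np.radians(a);d=np.array([np.cos(a),np.sin(a)]);c=np.array([x,y])
    b=c-.052*d
    go([*b,.3],a);lin([*b,L-.03],vel=.25)
    lin([*(c+.04*d),L-.03],vel=.09);f=sense()["ft_force"];up(.3);print(f,sense()["t"])
wait(.3)
for c in("side","top"):
    d=shot(c,c+"1")
    for n in("carton_a_mid","carton_a"):
        for cf,w in tips(d,c,n):
            if cf>.5: print(c,n,round(cf,2),w,pix(d,w).round())
```

```text
[-0.377  0.165 -0.013] 11.9667
[ 0.37  -0.518  0.26 ] 16.6917
[-0.738 -0.13  -0.081] 19.6
[0.133 0.367 0.337] 22.775
side carton_a_mid 0.88 [ 0.567 -0.388  0.028] [328. 171.]
side carton_a_mid 0.83 [ 0.315 -0.363  0.1  ] [407. 163.]
side carton_a_mid 0.77 [ 0.449 -0.5    0.105] [365. 132.]
side carton_a_mid 0.76 [ 0.354 -0.455  0.106] [394. 142.]
side carton_a 0.98 [ 0.32  -0.363  0.001] [402. 185.]
side carton_a 0.89 [ 0.44  -0.499  0.004] [366. 155.]
side carton_a 0.77 [ 0.351 -0.458  0.002] [392. 165.]
side carton_a 0.72 [ 0.522 -0.048  0.026] [337. 252.]
side carton_a 0.65 [ 0.469 -0.398  0.025] [357. 171.]
side carton_a 0.63 [ 0.462 -0.276  0.024] [359. 198.]
top carton_a_mid 0.76 [ 0.57  -0.384  0.02 ] [437. 244.]
top carton_a 0.92 [ 0.464 -0.398  0.029] [445. 282.]
top carton_a 0.8 [ 0.491 -0.184  0.023] [365. 273.]
top carton_a 0.71 [ 0.52  -0.047  0.025] [314. 261.]
top carton_a 0.67 [ 0.457 -0.274  0.025] [399. 285.]
```

View pics/top1.png

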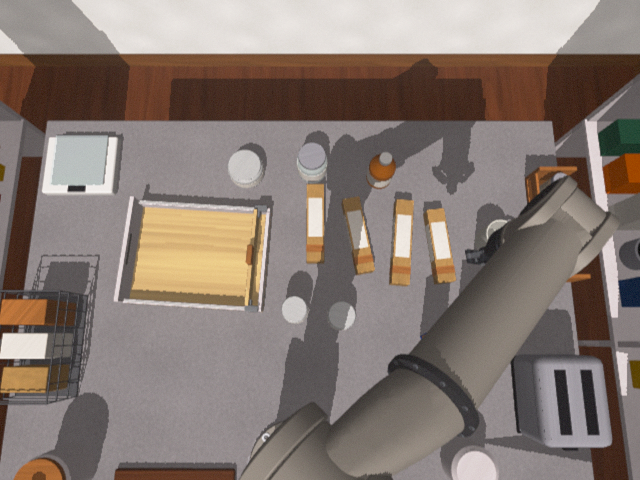

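All four cartons lie flat on their sides, at about (315,222), (359,235), (402,242) and (440,245), and the divider stands fully back at (250,255).

```bash
cat >> h.py <<'E'
from scipy.optimize import minimize
LEN=dict(b=.216,d=.208,c=.232,a=.2)
def sil(d,p,L,z0):
    x,y,a=p;u=np.array([np.cos(a),np.sin(a)]);v=np.array([-u[1],u[0]])
    pts=[pix(d,[*(np.array([x,y])+i*L/2*u+j*.024*v),z]) for i in(-1,1) for j in(-1,1) for z in(z0,z0+.048)]
    m=np.zeros((480*2,640*2),np.uint8);h=cv2.convexHull(np.float32(pts))
    cv2.fillConvexPoly(m,np.int32(np.round((h+.5)*2*16)),1,shift=4);return m
def fit(obs,p0,L,z0=0.):
    "obs: list of (view, masks); fit (x,y,yaw) of a lying carton to its outlines"
    use=[]
    for d,ms in obs:
        s=sil(d,p0,L,z0)>0;r=[((m&s).sum()/(m|s).sum(),i) for i,m in enumerate(ms)]
        if r and max(r)[0]>.25: use.append((d,ms[max(r)[1]]))
    def cost(p,w=False):
        r=[]
        for d,m in use: s=sil(d,p,L,z0)>0;r.append((m&s).sum()/(m|s).sum())
        return r if w else -np.mean(r)
    p0=np.array(p0)
    r=minimize(cost,p0,method="Nelder-Mead",options=dict(initial_simplex=[p0,p0+[.015,0,0],p0+[0,.015,0],p0+[0,0,.1]],xatol=3e-4,fatol=1e-4))
    return r.x,cost(r.x,True)
def look(tag=None):
    o=[]
    for c in("side","top"):
        d=shot(c,tag and c+tag)
        o.append((d,[cv2.resize(r["pixels"].astype(np.uint8),(1280,960),interpolation=cv2.INTER_NEAREST)>0 for r in outline_of(c,"carton_a")]))
    return o
SLOT=[.1255,.0555,-.0145,-.0845]
def pick(p):
    x,y,a=p
    go([x,y,.24],a);gripper_to(.8);lin([x,y,.08],vel=.3);lin([x,y,.022],vel=.1)
    gripper_to(0,grasp_force=45);s=sense();print("grip",s["grip_width"],s["grip_force"])
    up(.24);print("lifted",sense()["grip_width"])
def place(k):
    p=tw(0,SLOT[k],.24);go(p,TY);print("over",sense()["grip_width"])
    p[2]=.08;lin(p,vel=.25);p[2]=.032;lin(p,vel=.08)
    gripper_to(.67);up(.24);print("t",sense()["t"])
E
python3 - <<'E'
from h import *
o=look()
print([len(m) for _,m in o])
for n,p in dict(b=(.625,-.047,.0),d=(.593,-.157,.26),c=(.575,-.277,0),a=(.568,-.386,.14)).items():
    print(n,*fit(o,p,LEN[n]))
E
```

```text
[7, 5]
b [ 0.629 -0.05  -0.002] [np.float64(0.8916469111699903), np.float64(0.9204186741983719)]
d [ 0.596 -0.165  0.187] [np.float64(0.8551745733521215), np.float64(0.9556457910354521)]
c [ 0.576 -0.286 -0.09 ] [np.float64(0.9097583358825329), np.float64(0.9086788428209572)]
a [ 0.566 -0.387  0.103] [np.float64(0.8658673660547022), np.float64(0.936263425664217)]
```

Run:
```python
from h import *
pick((.629,-.049,-.002));place(0)
go(tw(0,-.14,.3),TY)
o=look("2")
t=tw(0,SLOT[0],0)
r=fit(o,(t[0],t[1],TY),LEN["b"],.008);print("b",tl(r[0]),r[0][2]-TY,r[1])
for n,p in dict(d=(.596,-.165,.187),c=(.576,-.286,-.09),a=(.566,-.387,.103)).items(): print(n,*fit(o,p,LEN[n]))
```

```text
grip 0.5432917633293791 46.96722149848938
lifted 0.544569165269891
over 0.5460312975863385
t 33.0333
b [0.002 0.125] -0.005773968800554974 [np.float64(0.8931852599697123), np.float64(0.7440439828955406)]
d [ 0.594 -0.165  0.188] [np.float64(0.6671346123849633), np.float64(0.9433179723502304)]
c [ 0.575 -0.285 -0.101] [np.float64(0.5227940040179261), np.float64(0.9276828434723171)]
a [ 0.605 -0.396  0.107] [np.float64(0.960919540229885)]
```

View pics/top2.png

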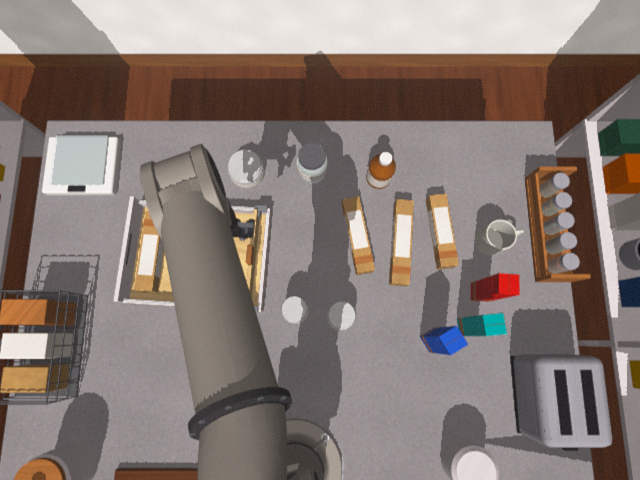

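Carton b lies in its slot at (147,255). Carton a has been knocked to (443,230), and the refit puts it at (0.605, -0.396). I'll continue with d, then c and a.

Run:
```python
from h import *
def held():
    w=sense()["grip_width"]
    if w<.45: raise SystemExit(f"lost {w}")
for n,p,k in(("d",(.595,-.165,.188),1),("c",(.575,-.285,-.095),2)):
    pick(p);held();place(k)
go([.6,-.25,.3],0)
o=look("3")
for k,n in enumerate("bdc"):
    t=tw(0,SLOT[k],0);r=fit(o,(t[0],t[1],TY),LEN[n],.008);print(n,tl(r[0]),r[0][2]-TY,r[1])
print("a",*fit(o,(.605,-.396,.107),LEN["a"]))
```

```text
grip 0.5473886828076703 46.95119798183441
lifted 0.5436854010459018
over 0.5462118213139427
t 43.7917
grip 0.546071599585057 46.87525928020477
lifted 0.5428064467918869
over 0.5460737588616084
t 53.7583
b [0.003 0.124] 0.011805913150343808 [np.float64(0.8771074548039813), np.float64(0.8960926907432516)]
d [0.002 0.055] -0.00545672544407827 [np.float64(0.8997684419450876), np.float64(0.9214323189926548)]
c [ 0.    -0.016] 0.006602712575172386 [np.float64(0.8593262632563943), np.float64(0.9403612967087355)]
a [ 0.609 -0.403  0.097] [np.float64(0.9526856699631568), np.float64(0.29493087557603687)]
```

View pics/top3.png

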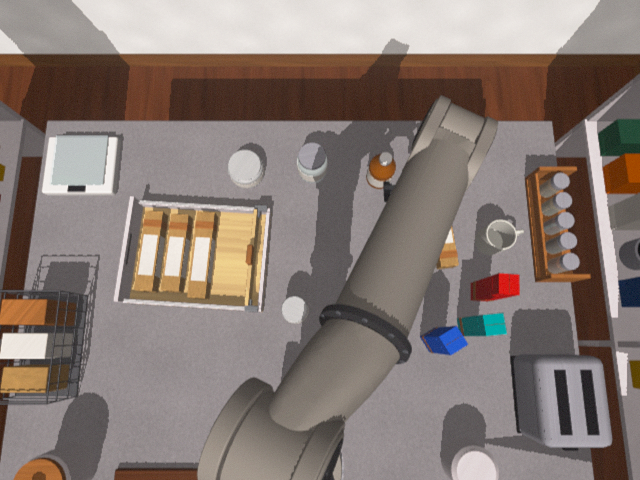

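b, d and c lie parallel in the tray at (148,250), (175,250) and (201,253). Next is a, then I'll check its placement.

Run:
```python
from h import *
pick((.606,-.398,.103))
if sense()["grip_width"]<.45: raise SystemExit("lost")
place(3)
go([.6,-.25,.3],0)
o=look("4")
for k,n in enumerate("bdca"):
    t=tw(0,SLOT[k],0);r=fit(o,(t[0],t[1],TY),LEN[n],.008);print(n,tl(r[0]),r[0][2]-TY,r[1])
for c in("side","top"):
    d=shot(c)
    for n in("divider_grip","divider_face"): print(n,[(round(f,2),tl(w),w[2]) for f,w in tips(d,c,n)])
```

```text
grip 0.5477094213755704 47.374420166015625
lifted 0.5464981223732013
over 0.5434452946472067
t 64.4333
b [0.002 0.125] 0.0038263195635291347 [np.float64(0.8598037252153015), np.float64(0.9414072076489336)]
d [0.001 0.055] -0.001526569975938974 [np.float64(0.891987214813182), np.float64(0.9385126162018592)]
c [ 0.002 -0.016] 0.0009904577516314517 [np.float64(0.8678073123536002), np.float64(0.914536157779401)]
a [ 0.    -0.086] -0.0026085732296061703 [np.float64(0.8500190815417886), np.float64(0.908539292585467)]
divider_grip [(0.85, array([-0.   , -0.155]), np.float64(0.0936819595091225))]
divider_face [(0.79, array([-0.001, -0.152]), np.float64(0.040925007835420635))]
divider_grip []
divider_face [(0.94, array([-0.002, -0.147]), np.float64(0.04421377280433747))]
```

View pics/top4.png

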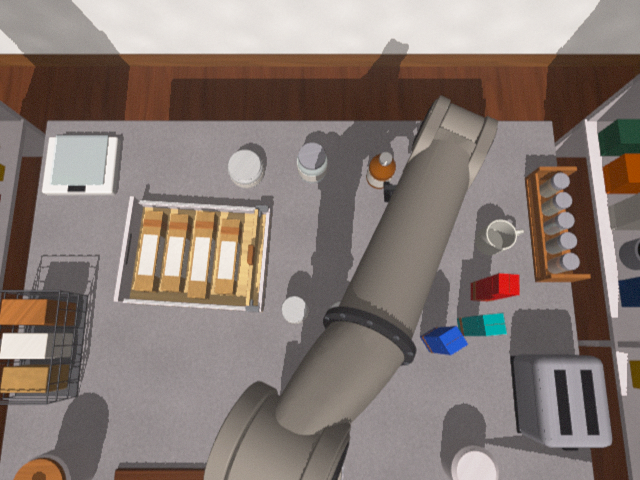

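All four lie parallel in the tray between divider and end board, from (148,250) to (228,255). Now I'll slide the divider up.

Run:
```python
from h import *
p=tw(0,-.151,.2);go(p,TY);gripper_to(.45);p[2]=.084;lin(p,vel=.15)
gripper_to(0,grasp_force=60);s=sense();print(s["grip_width"],tl(s["position"]))
lin(tw(0,-.035,.084),vel=.06);s=sense();print(s["grip_width"],s["ft_force"],tl(s["position"]))
h=lin(tw(0,-.012,.084),vel=.02,until_force=20);s=sense();print(h,s["grip_width"],s["ft_force"],tl(s["position"]),s["t"])
```

```text
0.1323053877916977 [ 0.001 -0.151]
0.13288401772643146 [-1.429 -4.921  7.899] [ 0.001 -0.037]
False 0.13481278857109744 [ -6.477 -17.075  18.027] [ 0.001 -0.02 ] 73.6667
```

Run:
```python
from h import *
wait(.3);print(sense()["ft_force"])
lin(tw(0,-.0205,.084),vel=.03);print(sense()["ft_force"],tl(sense()["position"]))
gripper_to(.45);up(.3);go([.6,-.25,.35],0)
o=look("5")
for k,n in enumerate("bdca"):
    t=tw(0,.1755-.024-.048*k,0);r=fit(o,(t[0],t[1],TY),LEN[n],.008);print(n,tl(r[0]),r[0][2]-TY,r[1])
for c,(d,_) in zip(("side","top"),o):
    for n in("divider_face","divider_grip"): print(n,[(round(f,2),tl(w),w[2]) for f,w in tips(d,c,n)])
a=[cv2.resize(o[0][0]["pixels"][270:430,250:400],None,fx=3,fy=3),cv2.resize(o[1][0]["pixels"][190:315,110:275],None,fx=2.4,fy=3.84)]
cv2.imwrite("pics/c5.png",cv2.hconcat([x[:480] for x in a])[:, :800]);print(sense()["t"])
```

```text
[ -5.943 -17.965  18.753]
[-1.74  -1.74   7.845] [ 0.001 -0.02 ]
b [0.001 0.152] -0.004395539638879453 [np.float64(0.5133098453709141), np.float64(0.6981998308565905)]
d [0.002 0.105] 0.0003673001930415698 [np.float64(0.5710858454156671), np.float64(0.7222506393861893)]
c [0.002 0.056] 0.006307303690468918 [np.float64(0.6440078585461689), np.float64(0.7374554102259215)]
a [0.001 0.008] 0.0023521085677204734 [np.float64(0.575656721740164), np.float64(0.6519103341322431)]
divider_face [(0.62, array([ 0.   , -0.018]), np.float64(0.042261843269000954))]
divider_grip [(0.65, array([ 0.005, -0.023]), np.float64(0.09504838766665169))]
divider_face [(0.83, array([-0.   , -0.015]), np.float64(0.042110851074890876))]
divider_grip [(0.74, array([-0.001,  0.003]), np.float64(0.006114283411906785)), (0.6, array([ 0.   , -0.019]), np.float64(0.09615747765472427))]
78.025
```

View pics/c5.png

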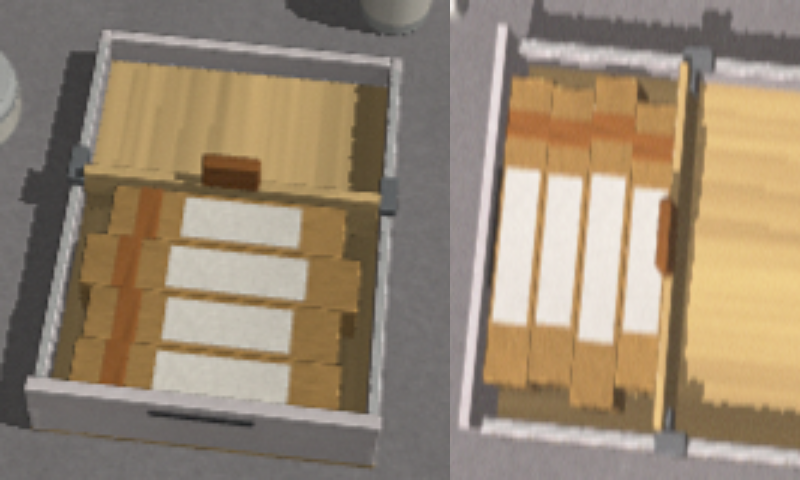

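The crop shows the four cartons flat and tight side by side against the end board. The divider is snug behind the last one (fin at (230,170) left, (665,235) right).

```bash
python3 -c "
from rig import *
print(hand_in())"
```

```text
the job is handed in; nothing more can be done
None
```

I tipped all four cartons, laid them side by side in the tray and pressed them against the end board with the divider; the job is handed in, but hand-in returned no verdict.

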